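# Dry-fit a small frame loom on its assembly board

## Task

Dry-fit the small weaving frame on its dark assembly board: lay the two side bars in the two tracks, one left and one right, then drop the cross beams onto their end laps, the comb beam at the far end and the smooth beam at the end nearest the robot, and lay the thin heddle stick across both side bars, between the upright pins in the middle. Every joint must be fully down, with the beams flush with the side bars, and everything let go. Do not shift the mug or the paint bottle.

Things in the scene. Friction and masses are not known exactly. Their poses are not given: they have to be found in the camera images.
- board: fixed dark wood board 240 (x, away from the robot) x 212 (y, left) x 24 mm on two flat feet. Origin: centre of underside. On top two tracks along x, centred at y 75 and -75: 30 wide between cleats (6 high, 30 long, centred at x 42 and -42; none in the middle 54 mm, where fingers fit), 212 long between end stops. All fits of the loom leave about 4 mm each way.
- side_a: side bar, pale wood, 200 (its x) x 22 x 18 mm; the last 34 mm of each end cut down on top to 9 thick (the laps); two 8 mm pins, 15 high, on its top, 13 either side of the middle (18 clear between). Origin: centre of underside. Lies laps and pins up; ends alike, the two bars identical. Place: board x 0, y 75 or -75, on its top. 70 g.
- side_b: side bar, pale wood, 200 (its x) x 22 x 18 mm; the last 34 mm of each end cut down on top to 9 thick (the laps); two 8 mm pins, 15 high, on its top, 13 either side of the middle (18 clear between). Origin: centre of underside. Lies laps and pins up; ends alike, the two bars identical. Place: board x 0, y 75 or -75, on its top. 70 g.
- comb_beam: beam with a comb of 17 small teeth along its top, 8 wide, to 28 above the underside; pale wood, 180 (its y) x 26 x 16 mm; the last 30 mm of each end cut away below, leaving tongues 7 to 16 above the underside. Origin: centre of underside of its 120 mm middle. Lies right way up; ends alike. Place: board x +83, y 0; tongues on the laps, origin 26 above the board's. 70 g.
- smooth_beam: beam with a plain flat top; pale wood, 180 (its y) x 26 x 16 mm; the last 30 mm of each end cut away below, leaving tongues 7 to 16 above the underside. Origin: centre of underside of its 120 mm middle. Lies right way up; ends alike. Place: board x -83, y 0; tongues on the laps, origin 26 above the board's. 70 g.
- heddle_stick: thin stick, pale wood, 200 (its y) x 10 x 12 high, rounded edges, dark dots near its ends, ends alike. Origin: centre of underside. Lies flat. Place: on top of both side bars between their pins, along the board's y, origin over the board's, 42 above it. 35 g.
- paint_mug: loose bystander: dark mug with a pale rim, 82 across, 88 high, near the back right. Origin: centre of the underside. Not to be shifted.
- paint_bottle: loose bystander: white paint bottle with a black cap, 43 across, 109 high, near the back left. Origin: centre of the underside. Not to be shifted.

How it is judged (in metres and radians):
At the end, for the whole second after the job is handed in: Side bars down in the tracks (12 mm along, 9 mm across); comb beam on the far laps, smooth beam on the near laps (14 mm); stick down on both side bars between their pins (15 mm along, 18 across); side bars square to 0.1 rad, the rest 0.14; all down to 3 mm, level, at rest, released (((x of side_a in the frame of board between -0.012 and 0.012 m and y of side_a in the frame of board between 0.066 and 0.084 m and z of side_a in the frame of board between 0.021 and 0.027 m and angle between the x axis of each of side_a, side_b and the x axis of board, either way round below 0.1 rad and x of side_b in the frame of board between -0.012 and 0.012 m and y of side_b in the frame of board between -0.084 and -0.066 m and z of side_b in the frame of board between 0.021 and 0.027 m) or (x of side_a in the frame of board between -0.012 and 0.012 m and y of side_a in the frame of board between -0.084 and -0.066 m and z of side_a in the frame of board between 0.021 and 0.027 m and angle between the x axis of each of side_a, side_b and the x axis of board, either way round below 0.1 rad and x of side_b in the frame of board between -0.012 and 0.012 m and y of side_b in the frame of board between 0.066 and 0.084 m and z of side_b in the frame of board between 0.021 and 0.027 m)) and x of comb_beam in the frame of board between 0.069 and 0.097 m and y of comb_beam in the frame of board between -0.014 and 0.014 m and z of comb_beam in the frame of board between 0.023 and 0.029 m and angle between the y axis of each of comb_beam, smooth_beam, heddle_stick and the y axis of board, either way round below 0.14 rad and x of smooth_beam in the frame of board between -0.097 and -0.069 m and y of smooth_beam in the frame of board between -0.014 and 0.014 m and z of smooth_beam in the frame of board between 0.023 and 0.029 m and x of heddle_stick in the frame of board between -0.015 and 0.015 m and y of heddle_stick in the frame of board between -0.018 and 0.018 m and z of heddle_stick in the frame of board between 0.039 and 0.045 m and linear speed of each of side_a, side_b, comb_beam, smooth_beam, heddle_stick below 0.02 m/s and angular speed of each of side_a, side_b, comb_beam, smooth_beam, heddle_stick below 0.2 rad/s and angle between each of side_a, side_b, comb_beam, smooth_beam, heddle_stick's own z axis and vertical below 0.06 rad); the robot touches nothing.
It fails at once if the dark mug shifted by more than 20 mm (distance of paint_mug from where it was at the start of the episode above 0.02 m).
It fails at once if the paint bottle shifted by more than 20 mm (distance of paint_bottle from where it was at the start of the episode above 0.02 m).
It also fails if it takes over 115 s, if anything falls off the work surface, if the arm or the gripper's body presses on something with over 40 N, if the wrist force passes 120 N, or if a joint passes its speed limit or range.

## Robot

A 6-joint arm with a two-finger parallel gripper is mounted at the origin on a cart in front of the work surface, level with it; the furniture and walls round the work are solid. World frame = base frame: x ahead of the robot, y to its left, z up, the work surface at z = 0. Lengths are in m, angles in degrees, forces in N, time in s.
With the tool pointing down it reaches from about 0.3 to 0.75 m from the base axis. Payload 8.5 kg.
Tool frame: the origin (TCP) lies on the centre line of the jaws, within the pads' length; the fingertips stand 11 mm ahead of it and the grasp point (between the pads) lies 8 mm behind it; z points along the fingers, y is the line along which they close (so a half turn about z gives the same grasp; the last joint's range is limited). The gripper opens to 85 mm and grips with 20 to 120 N. Pads are 22 mm wide; open, the fingers measure 114 mm over their backs; the gripper's body (76 mm by 85 mm) begins 54 mm behind the grasp point. The pads swing forward as they close: fully open they stand 13 mm farther back than shut.
Start: joints at [-88.138, 21.807, 74.336, -0, 83.858, -12.336], TCP at [0.135, -0.533, 0.242] pointing down, gripper open.
Joint ranges: [-178.18, 178.18], [-50.72, 133.34], [12.68, 142.11], [-81.47, 261.47], [9.98, 163.14], [-165.26, 165.26]. Speed limits (degrees/s): [136.94, 136.94, 180, 180, 180, 180].

## Interface

Orientations are given as a 3x3 rotation matrix whose columns are the frame's x, y, z axes.
In Python, from rig import env gives the robot as it stands.
- The arm moves only by the shell command python3 nudge.py [FORCE], which reads ROWS from standard input. ROWS is 1 to 10 rows, parted by semicolons, with the numbers parted by spaces; each row has 5 numbers: dx, dy, dz in shares of the most that a row can go, 1 being 50 mm, then a turn about the tool's z in units of 5 degrees, then the finger opening in m; each row shifts and turns the commanded pose from where the row before left it, along the tool's axes as they then stand; what a row does not reach is not made up. A row lasts 1/10 s, in which the tool goes at most 0.05 m and 8.59 degrees, less where a joint would pass 70% of its speed; a pose out of reach is approached as far as the arm can. The fingers move at their own pace and stop on an object; FORCE is the grip in N (left out, the last holds). Time passes only in rows, so rows that do not move let the fingers close. It prints the time, the measured TCP pose, the force, the opening and the grip force at its end. Input that does not fit is refused with a message, and nothing moves.
- env.observe(): the state, without advancing time (a new reading comes with each control period).
- env.get_image(name): name is "scene" or "top"; returns a dict with "pixels" (420x560x3 uint8, red, green, blue), "K" (3x3 intrinsics, pixels), "extrinsics" (4x4, takes a point from world to camera coordinates). Camera axes: x right, y down, z forward; pixel columns grow to the right and rows downward; lengths in m; the calibration is good to about 2 mm. A picture is of the moment at which its call begins. There is no depth.
- env.close_job(): hands the job in; it is judged then, once.
The state is a dict: "time_s": time; "q": joint angles; "qvel": joint speeds; "joint_efforts": joint torques, N m; "position": TCP position; "tool_rot": TCP orientation; "ft_force": force on the tool from outside, world axes, zero at the start; "wrist_torque": the same for the moment, N m; "grip_width": finger opening in m; "gripper_force": force on a finger pad.
Only numpy, scipy, OpenCV 4.12 (cv2) and the standard library are available. Lean on these libraries where they do the work, as an engineer would, in place of code of your own. Each camera call takes 0.05 s, during which the arm holds its last target. There are 200 camera calls.

## Working session

There is one attempt and no reset: what is moved stays moved. The work goes in short steps, Python scripts to look and compute and a shell command to move; the robot and the scene stay as the last step left them, time stands still between calls to the robot, and variables do not carry over. Pictures are saved under pics/ and viewed, at most 14 in all, crops included, and the job is handed in when it is done.

```bash
ls; mkdir -p pics; python3 - <<'E'
from rig import env
import cv2,numpy as np
for n in("top","scene"):
    im=env.get_image(n); cv2.imwrite(f"pics/{n}0.png",cv2.resize(im["pixels"][:,:,::-1],(800,600),interpolation=cv2.INTER_CUBIC))
    print(n,im["K"],im["extrinsics"].round(4))
o=env.observe();print(o["position"],o["tool_rot"],o["time_s"])
E
```

```text
nudge.py
pics
rig.py
top [[398.48093656   0.         275.02592727]
 [  0.         398.48093656 213.00051211]
 [  0.           0.           1.        ]] [[-0.1288 -0.9917 -0.0057  0.0214]
 [-0.968   0.127  -0.2167  0.5783]
 [ 0.2156 -0.0224 -0.9762  0.9708]
 [ 0.      0.      0.      1.    ]]
scene [[396.14130882   0.         279.6986847 ]
 [  0.         396.14130882 206.46378213]
 [  0.           0.           1.        ]] [[-0.484  -0.8747  0.0244  0.2167]
 [-0.363   0.1754 -0.9152  0.2506]
 [ 0.7962 -0.4518 -0.4024  0.7976]
 [ 0.      0.      0.      1.    ]]
[ 0.13487651 -0.53296011  0.24178057] [[ 9.69457802e-01  2.45258165e-01 -4.04977788e-05]
 [ 2.45258018e-01 -9.69457013e-01  1.26677120e-03]
 [ 2.71425124e-04 -1.23801363e-03 -9.99999197e-01]] 0.1
```
View pics/top0.png

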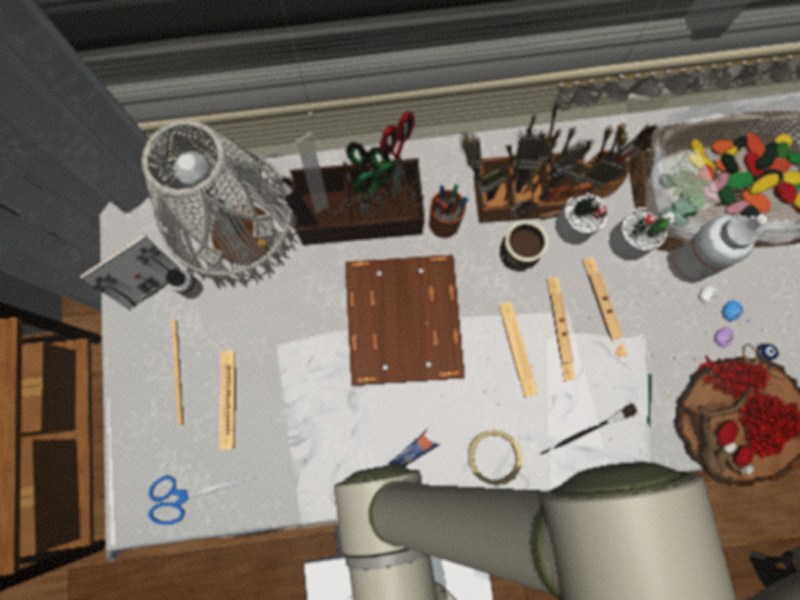

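View pics/scene0.png

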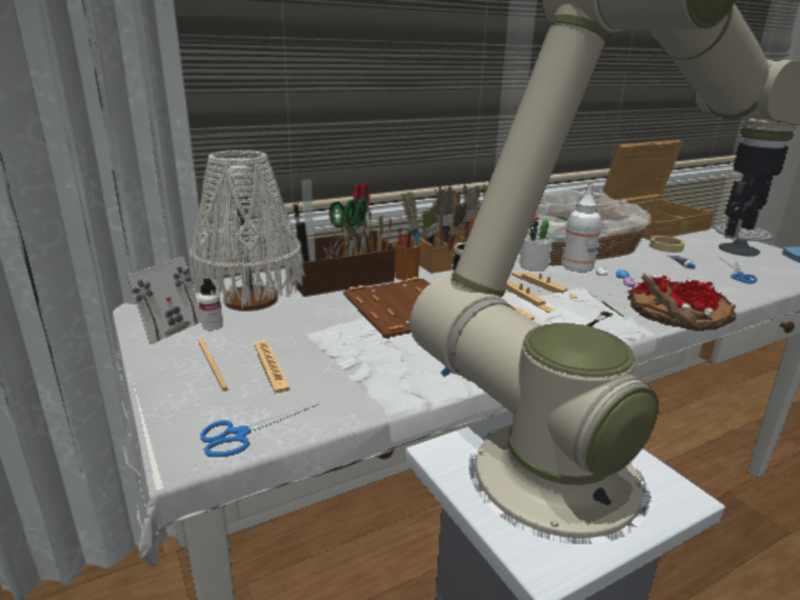

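The top view (800 px wide) shows:
- Board at about (346–464, 255–385).
- Stick at (178, 372) and comb beam at (227, 400).
- Smooth beam at (518, 350), with the side bars at (562, 330) and (604, 300).
- Mug at (523, 243) and bottle at (183, 285).

I'll enlarge these areas to measure them.

```bash
cat > h.py <<'E'
from rig import env
import cv2,numpy as np
def grab(n="top"):
    im=env.get_image(n); return im["pixels"][:,:,::-1].copy(),im["K"],im["extrinsics"]
def world(u,v,z,K,E):
    d=E[:3,:3].T@np.linalg.solve(K,[u,v,1.]); c=-E[:3,:3].T@E[:3,3]
    return (c+d*(z-c[2])/d[2])[:2]
def pix(p,K,E):
    q=K@(E[:3,:3]@np.asarray(p)+E[:3,3]); return q[:2]/q[2]
def crop(img,u0,v0,w,h,s):
    c=cv2.resize(img[v0:v0+h,u0:u0+w],None,fx=s,fy=s,interpolation=cv2.INTER_CUBIC)
    for k in range(0,w,10): cv2.putText(c,str(u0+k),(k*s,8),0,.3,(255,0,255),1); cv2.line(c,(k*s,10),(k*s,14),(255,0,255),1)
    for k in range(0,h,10): cv2.putText(c,str(v0+k),(0,k*s+4),0,.3,(255,0,255),1)
    return c
E
python3 - <<'E'
from h import *
img,K,E=grab()
np.savez("cal.npz",K=K,E=E)
cv2.imwrite("pics/c1.png",np.hstack([crop(img,115,215,60,110,5),crop(img,345,175,100,110,5)]))
cv2.imwrite("pics/c2.png",crop(img,235,155,150,120,5))
E
```

View pics/c1.png

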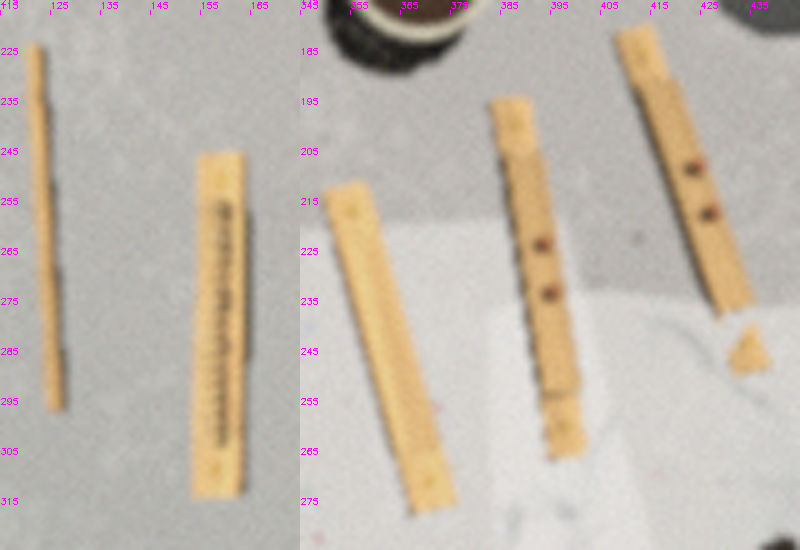

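View pics/c2.png

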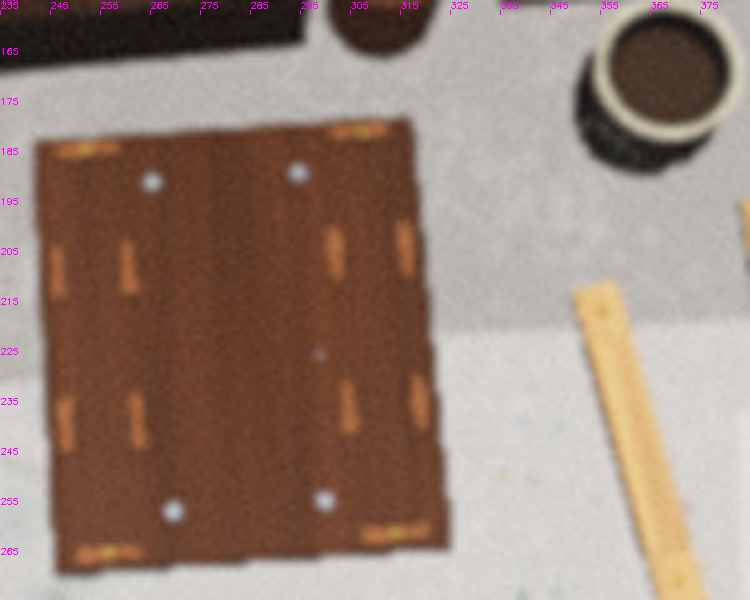

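Crop readings, in full-resolution pixels:
- Stick ends at (122, 224) and (126, 297); comb ends at (159, 246) and (158, 314).
- Smooth beam corners at (350, 213), (359, 211), (377, 275) and (367, 278).
- Side 1 runs (387, 195) to (399, 266) and side 2 runs (412, 181) to (435, 249). Something white crosses the near end of side 2.
- Board corners at (242, 183), (317, 179), (325, 265) and (247, 270).

```bash
python3 - <<'E'
from h import *
c=np.load("cal.npz");K,E=c["K"],c["E"]
print("cam",-E[:3,:3].T@E[:3,3])
def rep(n,P,z):
    W=np.array([world(*p,z,K,E) for p in P]);m=W.mean(0)
    if len(W)==2: d=W[0]-W[1];L=[np.linalg.norm(d)]
    else: d=(W[0]+W[1]-W[2]-W[3])/2; L=[np.linalg.norm(W[i]-W[(i+1)%4]) for i in range(4)]
    print(n,m.round(4),"len",np.round(L,4),"yaw of long axis",np.degrees(np.arctan2(d[1],d[0])).round(1))
rep("stick",[(122.2,223.6),(126.4,297.2)],.012)
rep("comb",[(159.4,245.6),(158.4,314.2)],.016)
rep("smooth",[(350,213),(358.6,211.4),(376.6,275.4),(367.2,277.8)],.016)
rep("s1",[(383,195),(391.4,194.4),(402.4,265.8),(394.8,267.2)],.009)
rep("s2",[(408,182.2),(416,180),(439,248.6),(431.4,249.2)],.009)
rep("board",[(242.2,183.4),(316.8,178.6),(325,265),(246.6,269.8)],.024)
# screws-free check: cleat end stops
for p in [(252,185),(306.5,181.2),(256.8,265.4),(314,261.4)]: print("stop",world(*p,.027,K,E).round(4))
for p in [(246.2,209.4),(260.4,208.6),(302,205.6),(316,205),(248,240),(262,239.2),(304.6,236.4),(319,235.4)]: print("cleat",world(*p,.030,K,E).round(4))
print("mug",world(366.4,170,.088,K,E),"s2 pins",[world(u,v,.033,K,E).round(4) for u,v in[(423.6,208.8),(426.6,217.6)]])
img,K2,E2=grab("scene")
for n,p in dict(s1=(.5,-.2,0),s2=(.5,-.27,0)).items(): print(n,pix(p,K2,E2))
cv2.imwrite("pics/s1.png",crop(img,340,170,110,80,7))
E
```

```text
cam [ 0.35326921 -0.03045209  1.07310748]
stick [0.5136 0.3599] len [0.1976] yaw of long axis 0.5
comb [0.4497 0.2705] len [0.178] yaw of long axis -4.6
smooth [ 0.4727 -0.2764] len [0.0239 0.1766 0.0257 0.178 ] yaw of long axis 5.2
s1 [ 0.5004 -0.3647] len [0.0233 0.1968 0.0207 0.199 ] yaw of long axis -2.1
s2 [ 0.5319 -0.4555] len [0.0235 0.1973 0.0205 0.1932] yaw of long axis 6.8
board [ 0.5546 -0.071 ] len [0.2053 0.2369 0.2056 0.2359] yaw of long axis -3.5
stop [ 0.6702 -0.0021]
stop [ 0.6615 -0.1513]
stop [0.4514 0.0109]
stop [ 0.4424 -0.1388]
cleat [0.6035 0.0212]
cleat [ 0.6008 -0.0169]
cleat [ 0.5944 -0.129 ]
cleat [ 0.5912 -0.1665]
cleat [0.5204 0.0259]
cleat [ 0.5178 -0.0111]
cleat [ 0.5106 -0.1238]
cleat [ 0.5083 -0.1619]
mug [ 0.65320681 -0.30245447] s2 pins [array([ 0.5427, -0.4497]), array([ 0.5181, -0.4526])]
s1 [325.79329989 216.96253414]
s2 [343.09476509 213.02018901]
```

View pics/s1.png

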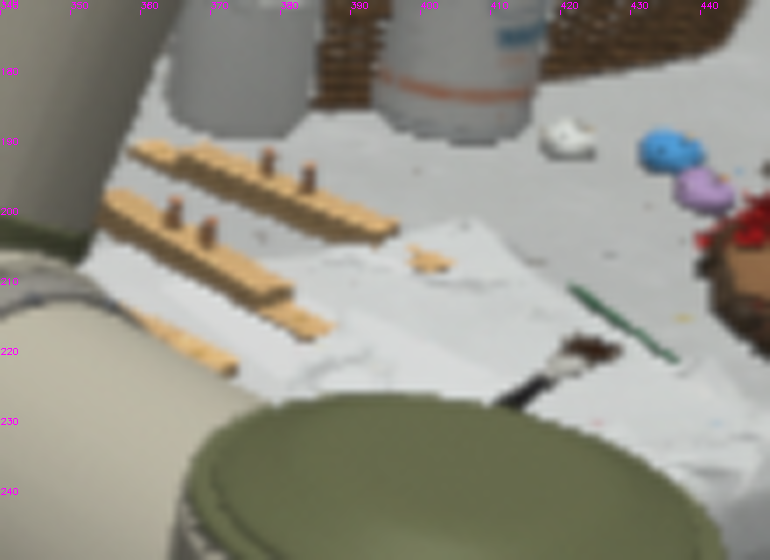

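Measured sizes match the given ones to within 3 mm. The board centre is about (0.5555, -0.0704) with yaw -3.35°. The white patch on side 2 is just crumpled paper. I'll write a helper that works out tool-axis deltas, then start with side 2.

```bash
cat > go.py <<'E'
import sys
from h import *
x,y,z,yaw=map(float,sys.argv[1:5]); o=env.observe(); R=o["tool_rot"]; p=o["position"]
cur=np.degrees(np.arctan2(R[1,0],R[0,0])); T=cur-yaw
a=np.radians(yaw); X=np.array([np.cos(a),np.sin(a),0]); Y=np.array([np.sin(a),-np.cos(a),0]); d=np.array([x,y,z])-p
print("t",round(o["time_s"],2),"p",p.round(4),"yaw",cur.round(2),"TURN",T.round(2),"then d",np.round([d@X,d@Y,-d[2]],4),"F",o["ft_force"].round(1),"w",round(o["grip_width"],4),"g",round(o["gripper_force"],1),"q",o["q"].round(0))
E
python3 go.py .5315 -.4545 .10 6.8
python3 - <<'E'
from h import *
c=np.load("cal.npz");K,E=c["K"],c["E"]
print(world(295,163,0,K,E),world(236,169,0,K,E))
E
```

```text
t 0.2 p [ 0.1349 -0.533   0.2419] yaw 14.19 TURN 7.39 then d [ 0.4031 -0.031   0.1419] F [ 0.2 -0.5 -0.1] w 0.0853 g 0.0 q [-88.  22.  74.   0.  84. -12.]
[ 0.72697024 -0.12992852] [0.73108981 0.03802958]
```

The manual's scale: shifts go in shares of 50 mm and turns go in units of 5 degrees. Converting my numbers, 0.045 m is 0.9, 0.043 m is 0.86, 7.4 degrees is 1.48.

```bash
echo '0 0 0 1.48 0.05;0.9 0 0 0 0.05;0.9 0 0 0 0.05;0.9 0 0 0 0.05;0.9 0 0 0 0.05;0.9 -0.2 0 0 0.05;0.9 -0.2 0 0 0.05;0.9 -0.22 0 0 0.05;0.9 0 0 0 0.05;0.86 0 0 0 0.05' | python3 nudge.py 40; python3 go.py .5315 -.4545 .06 6.8
```

```text
time_s: 1.2
position: [0.5333, -0.4537, 0.2423]
tool_rot: [[0.993, 0.119, -0.0], [0.119, -0.993, 0.0], [-0.0, -0.0, -1.0]]
ft_force: [-1.0, -1.0, -0.0]
grip_width: 0.0499
gripper_force: 0.0
t 1.2 p [ 0.5333 -0.4537  0.2423] yaw 6.83 TURN 0.03 then d [-0.0019  0.0006  0.1823] F [-1. -1. -0.] w 0.0499 g 0.0 q [-50.  38.  46.  -0.  96.  33.]
```

```bash
echo '-0.04 0.012 0.8 0 0.05;0 0 0.9 0 0.05;0 0 0.9 0 0.05;0 0 0.9 0 0.05;0 0 0.6 0 0.05;0 0 0.3 0 0.05;0 0 0.14 0 0.05;0 0 0 0 0.05' | python3 nudge.py; echo '0 0 0 0 0.01;0 0 0 0 0.01;0 0 0 0 0.01;0 0 0 0 0.01;0 0 0 0 0.01;0 0 0 0 0.01;0 0 0 0 0.01;0 0 0 0 0.01' | python3 nudge.py 40; python3 go.py .5511 -.1453 .2 -3.35
```

```text
time_s: 2.0
position: [0.5297, -0.4558, 0.0156]
tool_rot: [[0.993, 0.118, 0.0], [0.118, -0.993, -0.0], [0.0, 0.0, -1.0]]
ft_force: [-0.0, -0.1, 0.3]
grip_width: 0.0503
gripper_force: 0.0
time_s: 2.8
position: [0.5301, -0.4562, 0.0173]
tool_rot: [[0.993, 0.118, 0.002], [0.118, -0.993, -0.003], [0.002, 0.003, -1.0]]
ft_force: [0.2, 0.2, 6.0]
grip_width: 0.0207
gripper_force: 40.2
t 2.8 p [ 0.5301 -0.4562  0.0173] yaw 6.8 TURN 10.15 then d [ 0.0028 -0.3116 -0.1827] F [0.2 0.2 6. ] w 0.0207 g 40.2 q [-50.  48.  63.   0.  68.  33.]
```

```bash
echo '0 0 -0.4 0 0.01;0 0 -0.8 0 0.01;0 0 -0.9 0 0.01;0 0 -0.8 1 0.01;0 -0.4 0 1.02 0.01;0 -0.8 0 0 0.01;0 -0.8 0 0 0.01;0 -0.8 0 0 0.01;0 -0.8 0 0 0.01;0 -0.8 0 0 0.01' | python3 nudge.py; echo '0 -0.8 0 0 0.01;0 -0.6 0 0 0.01;0 -0.4 0 0 0.01;0 0 0 0 0.01' | python3 nudge.py; python3 go.py .5511 -.1453 .1 -3.35; python3 - <<'E'
from h import *
img,K,E=grab(); p=env.observe()["position"]
print(pix(p,K,E)); cv2.imwrite("pics/h1.png",np.hstack([crop(img,235,160,110,120,5)]))
E
```

```text
time_s: 3.8
position: [0.5402, -0.2343, 0.1609]
tool_rot: [[0.998, -0.058, 0.001], [-0.058, -0.998, -0.0], [0.001, 0.0, -1.0]]
ft_force: [0.3, 0.7, -0.4]
grip_width: 0.0208
gripper_force: 39.4
time_s: 4.2
position: [0.5455, -0.1437, 0.1609]
tool_rot: [[0.999, -0.055, 0.0], [-0.055, -0.999, 0.0], [0.0, -0.0, -1.0]]
ft_force: [0.2, -0.1, 0.7]
grip_width: 0.0207
gripper_force: 39.4
t 4.2 p [ 0.5455 -0.1437  0.1609] yaw -3.13 TURN 0.22 then d [0.0057 0.0013 0.0609] F [ 0.2 -0.1  0.7] w 0.0207 g 39.4 q [-27.  27.  80.   0.  73.  66.]
[315.21271758 211.66803697]
```

View pics/h1.png

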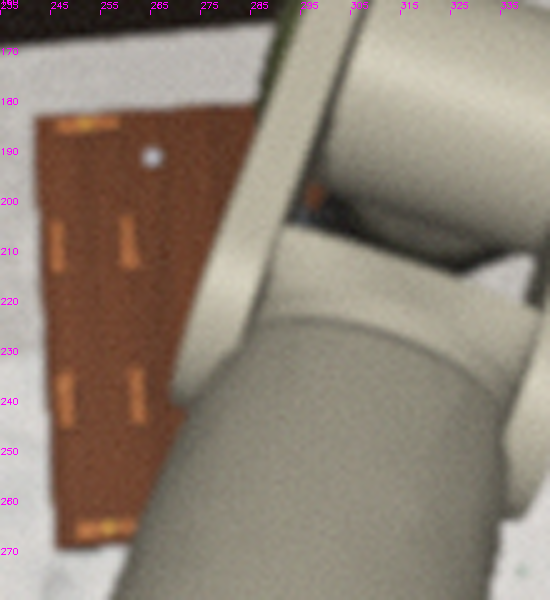

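The arm hides the bar in the top view. The grasp offset is known (about 1.5 mm), so I'll place it.

```bash
echo '0.084 0.026 0.6 0.04 0.01;0 0 0.8 0 0.01;0 0 0.6 0 0.01;0 0 0.2 0 0.01;0 0 0 0 0.01' | python3 nudge.py;  python3 go.py .5495 -.1452 .0413 -3.35
```

```text
time_s: 4.75
position: [0.5494, -0.1483, 0.0496]
tool_rot: [[0.998, -0.062, -0.002], [-0.062, -0.998, 0.001], [-0.002, -0.001, -1.0]]
ft_force: [-0.3, 0.6, -0.4]
grip_width: 0.0209
gripper_force: 39.4
t 4.75 p [ 0.5494 -0.1483  0.0496] yaw -3.55 TURN -0.2 then d [-0.0001 -0.0031  0.0083] F [-0.3  0.6 -0.4] w 0.0209 g 39.4 q [-27.  36.  86.  -0.  59.  67.]
```

To row units: -0.003 m is -0.06, 0.003 m is 0.06.

```bash
echo '0 -0.06 0 0 0.01;0 0 0.06 0 0.01;0 0 0.06 0 0.01;0 0 0.04 0 0.01;0 0 0 0 0.01' | python3 nudge.py;  python3 go.py .5495 -.1452 .0413 -3.35
```

```text
time_s: 5.25
position: [0.5498, -0.1445, 0.0423]
tool_rot: [[0.998, -0.061, -0.0], [-0.061, -0.998, 0.0], [-0.0, -0.0, -1.0]]
ft_force: [0.4, -0.4, -0.3]
grip_width: 0.0213
gripper_force: 39.4
t 5.25 p [ 0.5498 -0.1445  0.0423] yaw -3.5 TURN -0.15 then d [-0.0003  0.0007  0.001 ] F [ 0.4 -0.4 -0.3] w 0.0213 g 39.4 q [-27.  36.  87.  -0.  57.  67.]
```

To row units: 0.002 m is 0.04, 0.0005 m is 0.01.

```bash
echo '0 0.01 0.04 0 0.01;0 0 0 0 0.01' | python3 nudge.py; echo '0 0 -0.02 0 0.045;0 0 0 0 0.045;0 0 0 0 0.045;0 0 -0.6 0 0.05;0 0 -0.8 0 0.05;0 0 -0.9 0 0.05' | python3 nudge.py;  python3 go.py .5004 -.3647 .16 -2.1
```

```text
time_s: 5.45
position: [0.55, -0.1449, 0.0412]
tool_rot: [[0.998, -0.061, 0.001], [-0.061, -0.998, -0.0], [0.001, 0.0, -1.0]]
ft_force: [-1.2, 1.8, 8.1]
grip_width: 0.0213
gripper_force: 40.4
time_s: 6.05
position: [0.5493, -0.1449, 0.1568]
tool_rot: [[0.998, -0.061, -0.002], [-0.061, -0.998, 0.001], [-0.002, -0.001, -1.0]]
ft_force: [-0.5, -0.1, 0.3]
grip_width: 0.0497
gripper_force: 0.0
t 6.05 p [ 0.5493 -0.1449  0.1568] yaw -3.51 TURN -1.41 then d [-0.0408  0.2215 -0.0032] F [-0.5 -0.1  0.3] w 0.0497 g 0.0 q [-27.  28.  79.  -0.  73.  67.]
```

To row units: 0.045 m is 0.9, 0.04 m is 0.8, -1.4 degrees is -0.28.

```bash
echo '-0.2 0.8 0 -0.28 0.05;-0.3 0.9 0 0 0.05;-0.3 0.9 0 0 0.05;0 0.9 0 0 0.05;0 0.7 0 0 0.05;0 0.22 0 0 0.05;0 0 0 0 0.05' | python3 nudge.py; python3 go.py .5004 -.3647 .018 -2.1;  python3 - <<'E'
from h import *
img,K,E=grab()
cv2.imwrite("pics/h2.png",crop(img,235,160,150,120,5))
E
```

```text
time_s: 6.75
position: [0.5004, -0.3652, 0.1557]
tool_rot: [[0.999, -0.039, -0.0], [-0.039, -0.999, 0.0], [-0.0, -0.0, -1.0]]
ft_force: [0.1, 0.5, 0.3]
grip_width: 0.0498
gripper_force: 0.0
t 6.75 p [ 0.5004 -0.3652  0.1557] yaw -2.21 TURN -0.11 then d [-0.     -0.0005  0.1377] F [0.1 0.5 0.3] w 0.0498 g 0.0 q [-47.  33.  70.   0.  77.  45.]
```

View pics/h2.png

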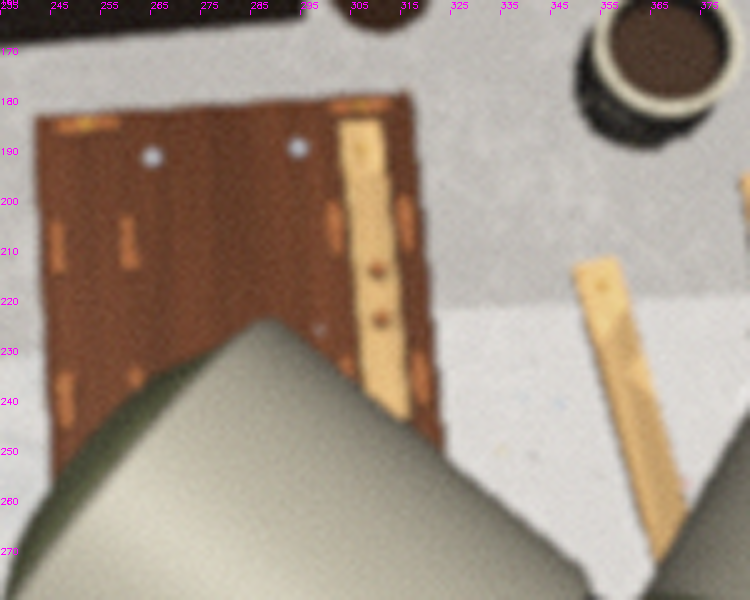

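Side 2 is seated in the right track, between the cleats at (302, 205) and (316, 204), and clear of the far stop. Next is side 1.

```bash
echo '0 -0.01 0.8 0 0.05;0 0 0.9 0 0.05;0 0 0.7 0 0.05;0 0 0.24 0 0.05;0 0 0.09 0 0.05;0 0 0 0 0.05' | python3 nudge.py; echo '0 0 0 0 0.01;0 0 0 0 0.01;0 0 0 0 0.01;0 0 0 0 0.01;0 0 0 0 0.01;0 0 0 0 0.01;0 0 0 0 0.01' | python3 nudge.py 40; python3 go.py .5599 .0045 .16 -3.35
```

```text
time_s: 7.4
position: [0.5015, -0.3634, 0.0209]
tool_rot: [[0.999, -0.036, 0.001], [-0.036, -0.999, -0.001], [0.001, 0.001, -1.0]]
ft_force: [0.3, -0.0, 0.1]
grip_width: 0.0499
gripper_force: 0.0
time_s: 8.1
position: [0.5014, -0.3642, 0.0216]
tool_rot: [[0.999, -0.037, 0.002], [-0.037, -0.999, -0.002], [0.002, 0.002, -1.0]]
ft_force: [-0.7, 0.9, 6.5]
grip_width: 0.0207
gripper_force: 39.6
t 8.1 p [ 0.5014 -0.3642  0.0216] yaw -2.11 TURN 1.24 then d [ 0.0368 -0.3715 -0.1384] F [-0.7  0.9  6.5] w 0.0207 g 39.6 q [-47.  41.  79.   0.  60.  45.]
```

To row units: -0.045 m is -0.9, -0.04 m is -0.8, 1.2 degrees is 0.24.

```bash
echo '0 0 -0.5 0 0.01;0 0 -0.9 0 0.01;0 0 -0.9 0.24 0.01;0.4 -0.8 -0.4 0 0.01;0.36 -0.9 0 0 0.01;0 -0.9 0 0 0.01;0 -0.9 0 0 0.01;0 -0.9 0 0 0.01;0 -0.9 0 0 0.01;0 -0.9 0 0 0.01' | python3 nudge.py; echo '0 -0.7 0 0 0.01;0 -0.4 0 0 0.01;0 -0.14 0 0 0.01;0 0 0 0 0.01' | python3 nudge.py; python3 go.py .5609 .0045 .0456 -3.35
```

```text
time_s: 9.1
position: [0.5564, -0.0546, 0.1556]
tool_rot: [[0.998, -0.058, 0.001], [-0.058, -0.998, -0.0], [0.001, 0.0, -1.0]]
ft_force: [0.1, 0.4, -0.7]
grip_width: 0.0203
gripper_force: 39.5
time_s: 9.5
position: [0.5602, 0.0058, 0.1552]
tool_rot: [[0.998, -0.057, 0.001], [-0.057, -0.998, -0.0], [0.001, 0.0, -1.0]]
ft_force: [0.1, -0.5, -1.4]
grip_width: 0.0206
gripper_force: 39.5
t 9.5 p [0.5602 0.0058 0.1552] yaw -3.24 TURN 0.11 then d [0.0008 0.0013 0.1096] F [ 0.1 -0.5 -1.4] w 0.0206 g 39.5 q [-12.  27.  81.  -0.  72.  82.]
```

To row units: 0.04 m is 0.8, 0.03 m is 0.6.

```bash
echo '0.016 0.016 0.6 0 0.01;0 0 0.8 0 0.01;0 0 0.5 0 0.01;0 0 0.12 0 0.01;0 0 0 0 0.01' | python3 nudge.py;  python3 go.py .5609 .0045 .0456 -3.35
```

```text
time_s: 10.0
position: [0.561, 0.0036, 0.0537]
tool_rot: [[0.998, -0.059, -0.001], [-0.059, -0.998, 0.0], [-0.001, -0.0, -1.0]]
ft_force: [1.0, -0.4, 0.7]
grip_width: 0.0205
gripper_force: 39.5
t 10.0 p [0.561  0.0036 0.0537] yaw -3.38 TURN -0.03 then d [-0.0001 -0.0009  0.0081] F [ 1.  -0.4  0.7] w 0.0205 g 39.5 q [-12.  35.  87.  -0.  58.  82.]
```

To row units: 0.003 m is 0.06, -0.0005 m is -0.01.

```bash
echo '0 -0.01 0.06 0 0.01;0 0 0.06 0 0.01;0 0 0.06 0 0.01;0 0 0 0 0.01' | python3 nudge.py; echo '0 0 -0.02 0 0.045;0 0 0 0 0.045;0 0 0 0 0.045;0 0 -0.6 0 0.05;0 0 -0.8 0 0.05;0 0 -0.9 0 0.05' | python3 nudge.py;  python3 go.py .4727 -.2764 .16 95.2
```

```text
time_s: 10.4
position: [0.5613, 0.0051, 0.0456]
tool_rot: [[0.998, -0.057, 0.002], [-0.057, -0.998, -0.0], [0.002, 0.0, -1.0]]
ft_force: [-0.5, 0.3, 2.9]
grip_width: 0.0204
gripper_force: 40.0
time_s: 11.0
position: [0.5604, 0.0053, 0.1615]
tool_rot: [[0.998, -0.058, -0.002], [-0.058, -0.998, 0.0], [-0.002, -0.0, -1.0]]
ft_force: [1.4, -0.2, 0.4]
grip_width: 0.0499
gripper_force: 0.0
t 11.0 p [0.5604 0.0053 0.1615] yaw -3.31 TURN -98.51 then d [-0.2726 -0.1128  0.0015] F [ 1.4 -0.2  0.4] w 0.0499 g 0.0 q [-12.  27.  80.   0.  73.  82.]
```

```bash
python3 go.py .4727 -.2764 .16 5.2; python3 - <<'E'
from h import *
img,K,E=grab()
c=np.hstack([crop(img,335,195,60,100,5)])
cv2.imwrite("pics/h3.png",np.hstack([crop(img,235,170,100,100,5),c]))
E
```

```text
t 11.0 p [0.5604 0.0053 0.1615] yaw -3.31 TURN -8.51 then d [-0.1128  0.2726  0.0015] F [ 1.4 -0.2  0.4] w 0.0499 g 0.0 q [-12.  27.  80.   0.  73.  82.]
```

View pics/h3.png

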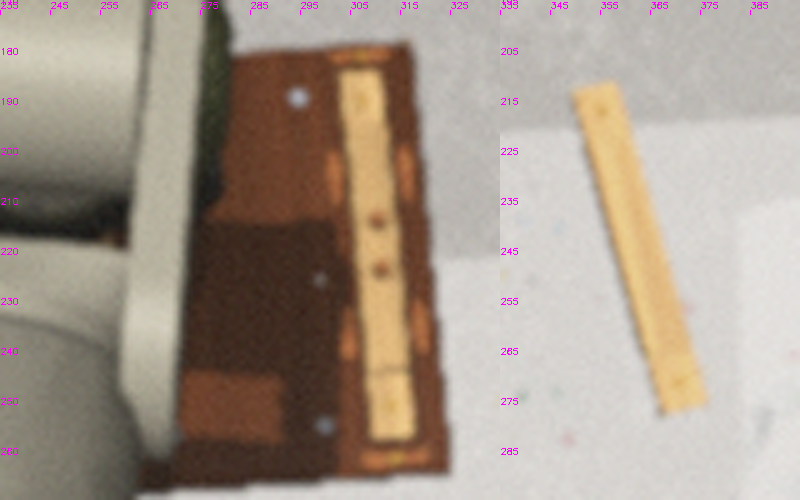

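The right bar is fully seated between its stops. The smooth beam hasn't moved, so it's next.

To row units: 0.04 m is 0.8, 0.0246 m is 0.492, -8.5 degrees is -1.7.

```bash
echo '0 0 0 -1.7 0.055;-0.4 0.8 0 0 0.055;-0.4 0.8 0 0 0.055;-0.4 0.8 0 0 0.055;-0.4 0.8 0 0 0.055;-0.4 0.8 0 0 0.055;-0.256 0.8 0 0 0.055;0 0.492 0 0 0.055;0 0.16 0 0 0.055;0 0 0 0 0.055' | python3 nudge.py; python3 go.py .4727 -.2764 .02 5.2
```

```text
time_s: 12.05
position: [0.4733, -0.277, 0.1604]
tool_rot: [[0.996, 0.089, -0.0], [0.089, -0.996, 0.0], [-0.0, -0.0, -1.0]]
ft_force: [-0.1, -0.1, 0.3]
grip_width: 0.0553
gripper_force: 0.0
t 12.05 p [ 0.4733 -0.277   0.1604] yaw 5.13 TURN -0.07 then d [-0.0005 -0.0006  0.1404] F [-0.1 -0.1  0.3] w 0.0553 g 0.0 q [-43.  26.  82.   0.  72.  42.]
```

```bash
echo '0 0 0.8 0 0.055;0 0 0.9 0 0.055;0 0 0.7 0 0.055;0 0 0.24 0 0.055;0 0 0.12 0 0.055;0 0 0 0 0.055' | python3 nudge.py; python3 go.py .4727 -.2764 .02 5.2
```

```text
time_s: 12.65
position: [0.4738, -0.2762, 0.0235]
tool_rot: [[0.996, 0.091, 0.001], [0.091, -0.996, -0.001], [0.001, 0.001, -1.0]]
ft_force: [-0.6, -0.2, 0.7]
grip_width: 0.055
gripper_force: 0.0
t 12.65 p [ 0.4738 -0.2762  0.0235] yaw 5.24 TURN 0.04 then d [-0.0011  0.0001  0.0035] F [-0.6 -0.2  0.7] w 0.055 g 0.0 q [-43.  36.  91.   0.  53.  42.]
```

To row units: 0.003 m is 0.06, -0.0008 m is -0.016.

```bash
echo '-0.016 0 0.06 0 0.055;0 0 0 0 0.01;0 0 0 0 0.01;0 0 0 0 0.01;0 0 0 0 0.01;0 0 0 0 0.01;0 0 0 0 0.01;0 0 0 0 0.01' | python3 nudge.py 40; python3 go.py .4726 -.0656 .16 86.65
```

```text
time_s: 13.45
position: [0.4728, -0.2769, 0.0208]
tool_rot: [[0.996, 0.091, 0.001], [0.091, -0.996, -0.001], [0.001, 0.001, -1.0]]
ft_force: [-0.3, 1.5, 6.1]
grip_width: 0.0243
gripper_force: 39.6
t 13.45 p [ 0.4728 -0.2769  0.0208] yaw 5.2 TURN -81.45 then d [ 0.2109 -0.0126 -0.1392] F [-0.3  1.5  6.1] w 0.0243 g 39.6 q [-43.  36.  91.   0.  52.  42.]
```

To row units: -0.045 m is -0.9, -0.025 m is -0.5, -8.5 degrees is -1.7.

```bash
echo '0 0 -0.5 0 0.01;0 0 -0.9 0 0.01;0 0 -0.9 -1.6 0.01;0 0 -0.5 -1.7 0.01;0 0 0 -1.7 0.01;0 0 0 -1.7 0.01;0 0 0 -1.7 0.01;0 0 0 -1.7 0.01;0 0 0 -1.7 0.01;0 0 0 -1.7 0.01' | python3 nudge.py; echo '0 0 0 -1.7 0.01;0 0 0 -1.08 0.01;0.7 0 0 0 0.01;0.9 0 0 0 0.01;0.9 -0.12 0 0 0.01;0.9 -0.12 0 0 0.01;0.6 0 0 0 0.01;0.22 0 0 0 0.01;0 0 0 0 0.01' | python3 nudge.py; python3 go.py .4726 -.0656 .0468 86.65
```

```text
time_s: 14.45
position: [0.4724, -0.2765, 0.16]
tool_rot: [[0.292, 0.957, 0.0], [0.957, -0.292, 0.0], [0.0, 0.0, -1.0]]
ft_force: [-1.3, -0.1, -0.9]
grip_width: 0.0245
gripper_force: 39.8
time_s: 15.35
position: [0.4731, -0.0645, 0.1601]
tool_rot: [[0.057, 0.998, 0.0], [0.998, -0.057, -0.0], [-0.0, 0.0, -1.0]]
ft_force: [-0.2, -0.2, -0.6]
grip_width: 0.0247
gripper_force: 39.8
t 15.35 p [ 0.4731 -0.0645  0.1601] yaw 86.71 TURN 0.06 then d [-0.0011 -0.0005  0.1133] F [-0.2 -0.2 -0.6] w 0.0247 g 39.8 q [-22.  19.  93.  -0.  67. -19.]
```

```bash
echo '-0.02 -0.01 0.6 0 0.01;0 0 0.8 0 0.01;0 0 0.5 0 0.01;0 0 0.12 0 0.01;0 0 0 0 0.01' | python3 nudge.py;  python3 go.py .4726 -.0656 .0468 86.65
```

```text
time_s: 15.85
position: [0.4726, -0.0673, 0.0586]
tool_rot: [[0.061, 0.998, -0.001], [0.998, -0.061, 0.0], [0.0, -0.001, -1.0]]
ft_force: [0.3, -0.2, -0.7]
grip_width: 0.0243
gripper_force: 39.8
t 15.85 p [ 0.4726 -0.0673  0.0586] yaw 86.52 TURN -0.13 then d [ 0.0017 -0.0001  0.0118] F [ 0.3 -0.2 -0.7] w 0.0243 g 39.8 q [-22.  28. 100.  -0.  52. -19.]
```

```bash
echo '0.024 0 0.08 0 0.01;0 0 0.06 0 0.01;0 0 0.06 0 0.01;0 0 0.02 0 0.01;0 0 0 0 0.01' | python3 nudge.py;  python3 go.py .4726 -.0656 .0468 86.65
```

```text
time_s: 16.35
position: [0.4726, -0.065, 0.0479]
tool_rot: [[0.059, 0.998, 0.0], [0.998, -0.059, -0.0], [-0.0, 0.0, -1.0]]
ft_force: [-0.2, 0.6, -1.4]
grip_width: 0.0246
gripper_force: 39.8
t 16.35 p [ 0.4726 -0.065   0.0479] yaw 86.61 TURN -0.04 then d [-0.0006  0.      0.0011] F [-0.2  0.6 -1.4] w 0.0246 g 39.8 q [-22.  29. 101.  -0.  50. -19.]
```

To row units: 0.0015 m is 0.03.

```bash
echo '0 0 0.03 0 0.01;0 0 0 0 0.01' | python3 nudge.py; echo '0 0 -0.02 0 0.045;0 0 0 0 0.045;0 0 0 0 0.045;0 0 -0.6 0 0.055;0 0 -0.8 0 0.055;0 0 -0.9 0 0.055' | python3 nudge.py;  python3 go.py .4497 .2705 .16 -4.6
```

```text
time_s: 16.55
position: [0.4728, -0.0651, 0.0468]
tool_rot: [[0.059, 0.998, 0.001], [0.998, -0.059, -0.0], [-0.0, 0.001, -1.0]]
ft_force: [-1.0, 0.2, 5.4]
grip_width: 0.0245
gripper_force: 40.4
time_s: 17.15
position: [0.472, -0.0648, 0.1631]
tool_rot: [[0.059, 0.998, -0.002], [0.998, -0.059, 0.001], [0.001, -0.002, -1.0]]
ft_force: [1.3, -0.1, -1.3]
grip_width: 0.0549
gripper_force: 0.0
t 17.15 p [ 0.472  -0.0648  0.1631] yaw 86.59 TURN 91.19 then d [-0.0491 -0.3324  0.0031] F [ 1.3 -0.1 -1.3] w 0.0549 g 0.0 q [-22.  19.  93.   0.  68. -19.]
```

To row units: 8.5 degrees is 1.7.

```bash
echo '0 0 0 1.7 0.055;0 0 0 1.7 0.055;0 0 0 1.7 0.055;0 0 0 1.7 0.055;0 0 0 1.7 0.055;0 0 0 1.7 0.055;0 0 0 1.7 0.055;0 0 0 1.7 0.055;0 0 0 1.7 0.055;0 0 0 1.7 0.055' | python3 nudge.py; echo '0 0 0 1.24 0.055;-0.2 -0.9 0 0 0.055;-0.2 -0.9 0 0 0.055;-0.2 -0.9 0 0 0.055;-0.2 -0.9 0 0 0.055;-0.18 -0.9 0 0 0.055;0 -0.9 0 0 0.055;0 -0.9 0 0 0.055;0 -0.348 0 0 0.055;0 0 0 0 0.055' | python3 nudge.py;  python3 go.py .4497 .2705 .021 -4.6; python3 - <<'E'
from h import *
img,K,E=grab()
cv2.imwrite("pics/h4.png",np.hstack([crop(img,235,170,100,105,5),crop(img,115,215,60,105,5)]))
E
```

```text
time_s: 18.15
position: [0.4725, -0.065, 0.1622]
tool_rot: [[1.0, 0.022, -0.0], [0.022, -1.0, 0.0], [-0.0, -0.0, -1.0]]
ft_force: [0.6, -0.4, 0.2]
grip_width: 0.0549
gripper_force: 0.0
time_s: 19.15
position: [0.4501, 0.2722, 0.162]
tool_rot: [[0.997, -0.077, -0.0], [-0.077, -0.997, 0.0], [-0.0, -0.0, -1.0]]
ft_force: [-0.4, 0.1, -0.2]
grip_width: 0.055
gripper_force: 0.0
t 19.15 p [0.4501 0.2722 0.162 ] yaw -4.41 TURN 0.19 then d [-0.0002  0.0018  0.141 ] F [-0.4  0.1 -0.2] w 0.055 g 0.0 q [ 18.  24.  86.   0.  71. 113.]
```

View pics/h4.png

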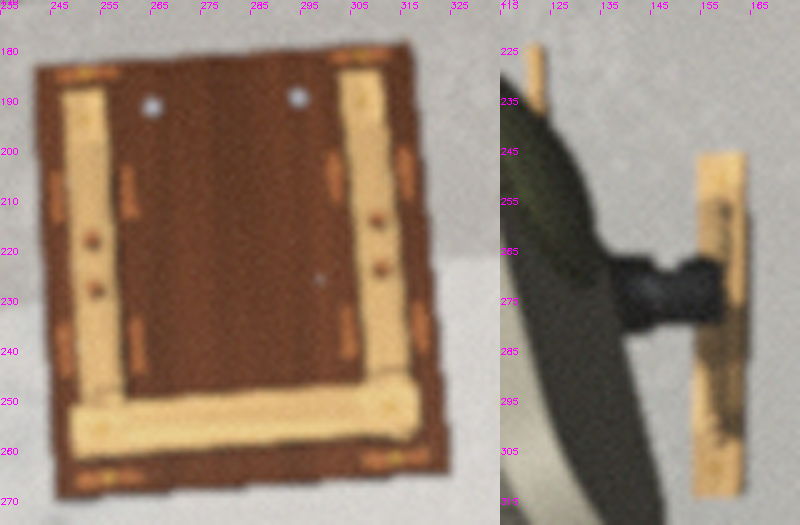

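Both side bars are in their tracks, and the smooth beam sits on the near laps from (250, 257) to (318, 251). Now the comb beam.

To row units: 0.045 m is 0.9, 0.04 m is 0.8.

```bash
echo '0 0.02 0.8 0 0.055;0 0 0.9 0 0.055;0 0 0.7 0 0.055;0 0 0.24 0 0.055;0 0 0.12 0 0.055;0 0 0 0 0.055' | python3 nudge.py; python3 go.py .4497 .2705 .0205 -4.6
```

```text
time_s: 19.8
position: [0.4509, 0.2689, 0.025]
tool_rot: [[0.997, -0.081, 0.001], [-0.081, -0.997, 0.0], [0.001, -0.0, -1.0]]
ft_force: [0.6, 0.6, 1.3]
grip_width: 0.055
gripper_force: 0.0
t 19.8 p [0.4509 0.2689 0.025 ] yaw -4.64 TURN -0.04 then d [-0.0013 -0.0015  0.0045] F [0.6 0.6 1.3] w 0.055 g 0.0 q [ 18.  35.  95.  -0.  51. 113.]
```

```bash
echo '-0.024 -0.024 0.08 0 0.055;0 0 0 0 0.01;0 0 0 0 0.01;0 0 0 0 0.01;0 0 0 0 0.01;0 0 0 0 0.01;0 0 0 0 0.01;0 0 0 0 0.01' | python3 nudge.py 40; python3 go.py .6384 -.0752 .17 86.65
```

```text
time_s: 20.6
position: [0.4495, 0.2707, 0.0213]
tool_rot: [[0.997, -0.08, 0.001], [-0.08, -0.997, 0.0], [0.001, -0.001, -1.0]]
ft_force: [-1.3, -0.5, 5.9]
grip_width: 0.0247
gripper_force: 39.5
t 20.6 p [0.4495 0.2707 0.0213] yaw -4.59 TURN -91.24 then d [-0.3343  0.2088 -0.1487] F [-1.3 -0.5  5.9] w 0.0247 g 39.5 q [ 18.  35.  95.  -0.  50. 113.]
```

To row units: -0.045 m is -0.9, -0.034 m is -0.68, -8.5 degrees is -1.7.

```bash
echo '0 0 -0.5 0 0.01;0 0 -0.9 0 0.01;0 0 -0.9 -1.7 0.01;0 0 -0.68 -1.7 0.01;0 0 0 -1.7 0.01;0 0 0 -1.7 0.01;0 0 0 -1.7 0.01;0 0 0 -1.7 0.01;0 0 0 -1.7 0.01;0 0 0 -1.7 0.01' | python3 nudge.py; echo '0 0 0 -1.7 0.01;0 0 0 -1.7 0.01;0 0 0 -1.24 0.01;-0.8 0.4 0 0 0.01;-0.8 0.5 0 0 0.01;-0.8 0.5 0 0 0.01;-0.8 0.5 0 0 0.01;-0.8 0.5 0 0 0.01;-0.8 0.5 0 0 0.01;-0.8 0.5 0 0 0.01' | python3 nudge.py;  echo '-0.7 0.4 0 0 0.01;-0.28 0.26 0 0 0.01;-0.08 0.1 0 0 0.01;0 0 0 0 0.01' | python3 nudge.py; python3 go.py .6384 -.0752 .0473 86.65
```

```text
time_s: 21.6
position: [0.449, 0.2705, 0.1695]
tool_rot: [[0.442, 0.897, 0.0], [0.897, -0.442, 0.0], [0.0, 0.0, -1.0]]
ft_force: [-0.3, -0.7, -0.2]
grip_width: 0.0247
gripper_force: 39.8
time_s: 22.6
position: [0.6028, -0.0209, 0.1696]
tool_rot: [[0.059, 0.998, 0.0], [0.998, -0.059, 0.0], [0.0, 0.0, -1.0]]
ft_force: [0.6, 0.6, -0.8]
grip_width: 0.0246
gripper_force: 39.8
time_s: 23.0
position: [0.6371, -0.0742, 0.1691]
tool_rot: [[0.06, 0.998, -0.0], [0.998, -0.06, 0.0], [0.0, -0.0, -1.0]]
ft_force: [-0.3, 0.8, -0.8]
grip_width: 0.0246
gripper_force: 39.8
t 23.0 p [ 0.6371 -0.0742  0.1691] yaw 86.58 TURN -0.07 then d [-0.001   0.0014  0.1218] F [-0.3  0.8 -0.8] w 0.0246 g 39.8 q [-17.  34.  65.   0.  81. -14.]
```

To row units: 0.04 m is 0.8, 0.03 m is 0.6.

```bash
echo '0 0.016 0.6 0 0.01;0 0 0.8 0 0.01;0 0 0.6 0 0.01;0 0 0.16 0 0.01;0 0 0 0 0.01' | python3 nudge.py;  python3 go.py .6384 -.0752 .0473 86.65
```

```text
time_s: 23.5
position: [0.6374, -0.0731, 0.0611]
tool_rot: [[0.058, 0.998, -0.002], [0.998, -0.058, 0.001], [0.0, -0.002, -1.0]]
ft_force: [-0.6, 0.4, -0.1]
grip_width: 0.0243
gripper_force: 39.8
t 23.5 p [ 0.6374 -0.0731  0.0611] yaw 86.67 TURN 0.02 then d [-0.0021  0.0011  0.0138] F [-0.6  0.4 -0.1] w 0.0243 g 39.8 q [-17.  40.  73.   0.  67. -14.]
```

```bash
echo '-0.03 0.02 0.08 0 0.01;0 0 0.08 0 0.01;0 0 0.06 0 0.01;0 0 0.04 0 0.01;0 0 0 0 0.01' | python3 nudge.py;  python3 go.py .6384 -.0752 .0473 86.65
```

```text
time_s: 24.0
position: [0.6387, -0.0758, 0.0483]
tool_rot: [[0.059, 0.998, -0.0], [0.998, -0.059, 0.0], [0.0, -0.0, -1.0]]
ft_force: [0.3, 0.1, -0.5]
grip_width: 0.0244
gripper_force: 39.8
t 24.0 p [ 0.6387 -0.0758  0.0483] yaw 86.59 TURN -0.06 then d [ 0.0006 -0.0004  0.001 ] F [ 0.3  0.1 -0.5] w 0.0244 g 39.8 q [-17.  41.  73.   0.  66. -14.]
```

The manual's scale: shifts go in shares of 50 mm and turns go in units of 5 degrees. Converting my numbers, 0.0015 m is 0.03.

```bash
echo '0 0 0.03 0 0.01;0 0 0 0 0.01' | python3 nudge.py; echo '0 0 -0.02 0 0.045;0 0 0 0 0.045;0 0 0 0 0.045;0 0 -0.6 0 0.045;0 0 -0.8 0 0.045;0 0 -0.9 0 0.045' | python3 nudge.py;  python3 go.py .5136 .3599 .16 0.5
```

```text
time_s: 24.2
position: [0.639, -0.0759, 0.0473]
tool_rot: [[0.059, 0.998, 0.001], [0.998, -0.059, -0.0], [-0.0, 0.001, -1.0]]
ft_force: [-1.0, 0.3, 1.8]
grip_width: 0.0244
gripper_force: 40.1
time_s: 24.8
position: [0.6382, -0.0757, 0.1633]
tool_rot: [[0.059, 0.998, -0.002], [0.998, -0.059, 0.001], [0.001, -0.002, -1.0]]
ft_force: [-0.0, -0.1, 0.9]
grip_width: 0.0449
gripper_force: 0.0
t 24.8 p [ 0.6382 -0.0757  0.1633] yaw 86.59 TURN 86.09 then d [-0.1208 -0.4367  0.0033] F [-0.  -0.1  0.9] w 0.0449 g 0.0 q [-17.  35.  65.   0.  80. -14.]
```

To row units: -0.02 m is -0.4, 8.5 degrees is 1.7.

```bash
echo '0 0 -0.4 1.68 0.045;0 0 0 1.7 0.045;0 0 0 1.7 0.045;0 0 0 1.7 0.045;0 0 0 1.7 0.045;0 0 0 1.7 0.045;0 0 0 1.7 0.045;0 0 0 1.7 0.045;0 0 0 1.7 0.045;0 0 0 1.7 0.045' | python3 nudge.py; echo '-0.7 -0.6 0 0.24 0.045;-0.7 -0.66 0 0 0.045;-0.6 -0.8 0 0 0.045;-0.4 -0.86 0 0 0.045;0 -0.9 0 0 0.045;0 -0.9 0 0 0.045;0 -0.9 0 0 0.045;0 -0.9 0 0 0.045;0 -0.9 0 0 0.045;0 -0.7 0 0 0.045' | python3 nudge.py; echo '0 -0.4 0 0 0.045;0 -0.2 0 0 0.045;0 0 0 0 0.045' | python3 nudge.py; python3 go.py .5136 .3599 .0205 0.5
python3 - <<'E'
from h import *
img,K,E=grab()
print("bottle",world(124.6,194.6,.109,K,E))
cv2.imwrite("pics/h5.png",np.hstack([crop(img,235,170,95,105,5),crop(img,115,185,65,105,5)]))
E
```

```text
time_s: 25.8
position: [0.6387, -0.0758, 0.1827]
tool_rot: [[1.0, 0.024, -0.0], [0.024, -1.0, 0.0], [-0.0, -0.0, -1.0]]
ft_force: [0.2, 0.0, -0.5]
grip_width: 0.045
gripper_force: 0.0
time_s: 26.8
position: [0.5141, 0.3309, 0.1828]
tool_rot: [[1.0, 0.01, 0.0], [0.01, -1.0, 0.0], [0.0, -0.0, -1.0]]
ft_force: [1.5, 0.3, -0.2]
grip_width: 0.0449
gripper_force: 0.0
time_s: 27.1
position: [0.5142, 0.359, 0.1826]
tool_rot: [[1.0, 0.01, -0.0], [0.01, -1.0, -0.0], [-0.0, 0.0, -1.0]]
ft_force: [0.1, -0.5, 0.1]
grip_width: 0.0449
gripper_force: 0.0
t 27.1 p [0.5142 0.359  0.1826] yaw 0.57 TURN 0.07 then d [-0.0006 -0.0009  0.1621] F [ 0.1 -0.5  0.1] w 0.0449 g 0.0 q [ 24.  32.  67.  -0.  81. 114.]
bottle [0.66219422 0.31568693]
```

View pics/h5.png

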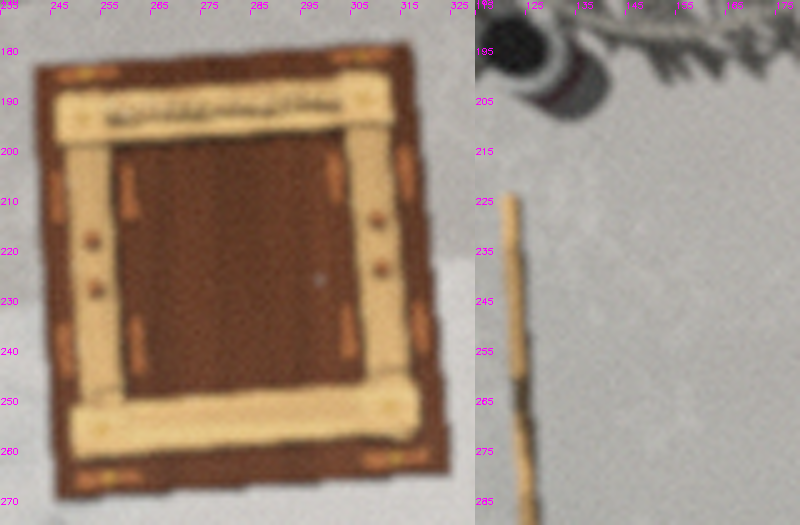

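The comb and smooth beams are both seated. Pin tops are at (253.4, 218), (254.3, 228), (310.2, 213.8) and (311.2, 223.8). I'll take the gap centre from these while I grip the stick.

To row units: 0.045 m is 0.9, 0.04 m is 0.8.

```bash
echo '-0.012 -0.018 0.8 0 0.045;0 0 0.9 0 0.045;0 0 0.9 0 0.045;0 0 0.36 0 0.045;0 0 0.2 0 0.045;0 0 0 0 0.045' | python3 nudge.py; python3 go.py .5136 .3599 .0205 0.5; python3 - <<'E'
from h import *
c=np.load("cal.npz");K,E=c["K"],c["E"]
L=np.mean([world(*p,.057,K,E) for p in[(253.4,218),(254.3,228)]],0);R=np.mean([world(*p,.057,K,E) for p in[(310.2,213.8),(311.2,223.8)]],0)
d=L-R;print(L,R,(L+R)/2,np.linalg.norm(d),np.degrees(np.arctan2(d[1],d[0])))
E
```

```text
time_s: 27.75
position: [0.5139, 0.3582, 0.0243]
tool_rot: [[1.0, 0.008, -0.001], [0.008, -1.0, -0.001], [-0.001, 0.001, -1.0]]
ft_force: [-0.7, -0.4, 0.5]
grip_width: 0.0451
gripper_force: 0.0
t 27.75 p [0.5139 0.3582 0.0243] yaw 0.43 TURN -0.07 then d [-0.0003 -0.0017  0.0038] F [-0.7 -0.4  0.5] w 0.0451 g 0.0 q [ 24.  42.  77.  -0.  61. 114.]
[0.55847083 0.00425443] [ 0.55030398 -0.14378695] [ 0.5543874  -0.06976626] 0.14826647964653886 86.84242261400944
```

```bash
echo '0 -0.024 0.07 0 0.045;0 0 0 0 0.0;0 0 0 0 0.0;0 0 0 0 0.0;0 0 0 0 0.0;0 0 0 0 0.0;0 0 0 0 0.0;0 0 0 0 0.0;0 0 0 0 0.0' | python3 nudge.py 40; python3 go.py .5548 -.070 .17 86.75
```

```text
time_s: 28.65
position: [0.5141, 0.3608, 0.0222]
tool_rot: [[1.0, 0.009, 0.001], [0.009, -1.0, 0.001], [0.001, -0.001, -1.0]]
ft_force: [-1.2, 0.3, 5.9]
grip_width: 0.0072
gripper_force: 39.7
t 28.65 p [0.5141 0.3608 0.0222] yaw 0.5 TURN -86.25 then d [-0.4278  0.065  -0.1478] F [-1.2  0.3  5.9] w 0.0072 g 39.7 q [ 24.  42.  77.   0.  61. 114.]
```

To row units: -0.04 m is -0.8, -0.045 m is -0.9, -8.5 degrees is -1.7.

```bash
echo '0 0 -0.4 0 0.0;0 0 -0.8 0 0.0;0 0 -0.9 0 0.0;0 0.4 -0.86 0 0.0;0 0.9 0 0 0.0;0 0.9 0 0 0.0;0 0.9 0 0 0.0;0.2 0.9 0 0 0.0;0.2 0.9 0 -1.7 0.0;0 0 0 -1.7 0.0' | python3 nudge.py; echo '0 0 0 -1.7 0.0;0 0 0 -1.7 0.0;0 0 0 -1.7 0.0;0 0 0 -1.7 0.0;0 0 0 -1.7 0.0;0 0 0 -1.7 0.0;0 0 0 -1.7 0.0;0 0 0 -1.7 0.0;0 0 0 -0.25 0.0;0 0 0 0 0.0' | python3 nudge.py; python3 go.py .5548 -.070 .17 86.75; python3 - <<'E'
from h import *
img,K,E=grab("scene"); p=env.observe()["position"];u,v=pix(p,K,E).astype(int);print(u,v)
img2,K2,E2=grab();u2,v2=pix(p,K2,E2).astype(int);print(u2,v2)
cv2.imwrite("pics/h6.png",np.hstack([crop(img,max(u-45,0),max(v-50,0),95,100,4),crop(img2,max(u2-45,0),max(v2-50,0),95,100,4)]))
E
```

```text
time_s: 29.65
position: [0.5364, 0.1137, 0.1692]
tool_rot: [[0.956, 0.293, 0.0], [0.293, -0.956, -0.001], [-0.0, 0.001, -1.0]]
ft_force: [0.2, 0.3, -0.7]
grip_width: 0.0067
gripper_force: 39.1
time_s: 30.65
position: [0.5353, 0.1182, 0.1693]
tool_rot: [[0.068, 0.998, -0.0], [0.998, -0.068, -0.0], [-0.0, -0.0, -1.0]]
ft_force: [-0.6, 0.5, -0.2]
grip_width: 0.0069
gripper_force: 39.1
t 30.65 p [0.5353 0.1182 0.1693] yaw 86.11 TURN -0.64 then d [-0.1868  0.0301 -0.0007] F [-0.6  0.5 -0.2] w 0.0069 g 39.1 q [ 0. 25. 82. -0. 73.  4.]
228 178
203 229
```

View pics/h6.png

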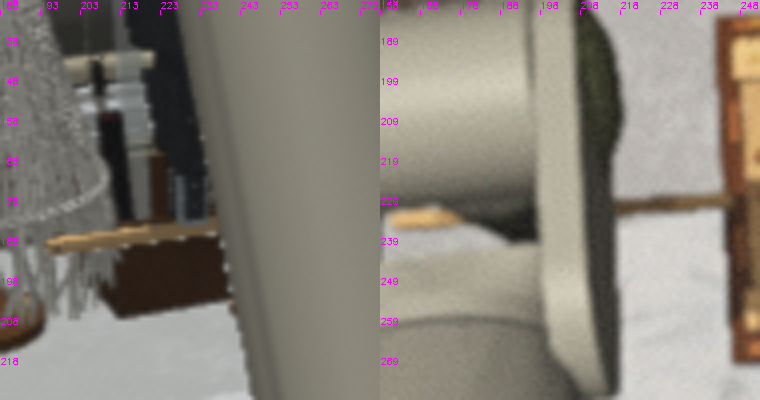

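The stick is held. Its left end is at (192, 182) in the scene view. I'll compare that with a level stick, then move over the board.

```bash
python3 - <<'E'
from h import *
o=env.observe();p=o["position"];X=o["tool_rot"][:,0]
i1,K,E=grab("scene");i2,K2,E2=grab()
for s in(.1,.05,-.05,-.1):
    q=p+X*s-[0,0,.016]; print(s,pix(q,K,E).round(1),pix(q,K2,E2).round(1))
E
echo '-0.6 0.1 0 -0.12 0;-0.9 0.16 0 0 0;-0.9 0.16 0 0 0;-0.8 0.14 0 0 0;-0.4 0.06 0 0 0;-0.14 0 0 0 0;0 0 0 0 0' | python3 nudge.py; python3 go.py .5548 -.070 .0642 86.75
```

```text
0.1 [193.5 188.6] [161.7 233.5]
0.05 [211.6 186.2] [183.1 232.2]
-0.05 [245.7 181.6] [225.7 229.6]
-0.1 [261.9 179.5] [247.  228.3]
time_s: 31.55
position: [0.5557, -0.0705, 0.1692]
tool_rot: [[0.056, 0.998, -0.0], [0.998, -0.056, 0.0], [0.0, -0.0, -1.0]]
ft_force: [0.2, 0.5, 0.1]
grip_width: 0.0071
gripper_force: 39.1
t 31.55 p [ 0.5557 -0.0705  0.1692] yaw 86.78 TURN 0.03 then d [ 0.0005 -0.001   0.105 ] F [0.2 0.5 0.1] w 0.0071 g 39.1 q [-19.  26.  80.   0.  74. -16.]
```

The stick is level in the hand, with predicted pixels matching. Lowering it between the pins.

To row units: 0.03 m is 0.6, 0.015 m is 0.3.

```bash
echo '0.01 -0.016 0.6 0 0;0 0 0.6 0 0;0 0 0.3 0 0;0 0 0.1 0 0;0 0 0 0 0;0 0 0 0 0' | python3 nudge.py; python3 go.py .5548 -.070 .0642 86.75
```

```text
time_s: 32.15
position: [0.5556, -0.0692, 0.0903]
tool_rot: [[0.054, 0.999, 0.002], [0.999, -0.054, -0.0], [-0.0, 0.002, -1.0]]
ft_force: [-0.5, -0.2, -0.4]
grip_width: 0.0063
gripper_force: 39.1
t 32.15 p [ 0.5556 -0.0692  0.0903] yaw 86.91 TURN 0.16 then d [-0.0008 -0.0007  0.0261] F [-0.5 -0.2 -0.4] w 0.0063 g 39.1 q [-19.  32.  85.   0.  63. -16.]
```

```bash
echo '0 -0.012 0.16 0 0;0 0 0.12 0 0;0 0 0.1 0 0;0 0 0.08 0 0;0 0 0 0 0' | python3 nudge.py; python3 go.py .5548 -.070 .0642 86.75
```

```text
time_s: 32.65
position: [0.5544, -0.0697, 0.0657]
tool_rot: [[0.055, 0.999, -0.001], [0.999, -0.055, 0.0], [0.0, -0.001, -1.0]]
ft_force: [0.7, 0.4, -0.1]
grip_width: 0.0063
gripper_force: 39.1
t 32.65 p [ 0.5544 -0.0697  0.0657] yaw 86.87 TURN 0.12 then d [-0.0003  0.0004  0.0015] F [ 0.7  0.4 -0.1] w 0.0063 g 39.1 q [-19.  33.  87.   0.  60. -16.]
```

```bash
echo '0 0 0.03 0 0;0 0 0.02 0 0;0 0 0 0 0' | python3 nudge.py; echo '0 0 -0.01 0 0.02;0 0 0 0 0.03;0 0 0 0 0.03;0 0 -0.4 0 0.03;0 0 -0.8 0 0.03;0 0 -0.9 0 0.03;0 0 -0.9 0 0.03' | python3 nudge.py;  python3 go.py .45 -.35 .25 86.75
```

```text
time_s: 32.95
position: [0.5545, -0.0697, 0.0642]
tool_rot: [[0.054, 0.999, 0.0], [0.999, -0.054, -0.0], [-0.0, 0.0, -1.0]]
ft_force: [-0.9, -0.1, 3.4]
grip_width: 0.0067
gripper_force: 40.4
time_s: 33.65
position: [0.5541, -0.0696, 0.2159]
tool_rot: [[0.055, 0.999, -0.001], [0.999, -0.055, 0.0], [0.0, -0.001, -1.0]]
ft_force: [1.0, -0.6, 0.2]
grip_width: 0.0299
gripper_force: 0.0
t 33.65 p [ 0.5541 -0.0696  0.2159] yaw 86.87 TURN 0.12 then d [-0.2859 -0.0881 -0.0341] F [ 1.  -0.6  0.2] w 0.0299 g 0.0 q [-19.  24.  76.   0.  81. -16.]
```

Contact was felt at the right height. I'll move aside and look.

To row units: -0.045 m is -0.9, -0.04 m is -0.8.

```bash
echo '-0.8 -0.2 0 0 0.03;-0.9 -0.3 0 0 0.03;-0.9 -0.3 0 0 0.03;-0.9 -0.3 0 0 0.03;-0.9 -0.3 0 0 0.03;-0.9 -0.2 0 0 0.03;-0.9 0 0 0 0.03;-0.9 0 0 0 0.03;0 0 0 0 0.03;0 0 0 0 0.03' | python3 nudge.py; python3 - <<'E'
from h import *
img,K,E=grab();i2,_,_=grab("scene")
cv2.imwrite("pics/f1.png",np.hstack([crop(img,235,165,95,110,5),crop(i2,235,190,65,110,5)[:550]]))
E
```

```text
time_s: 34.65
position: [0.4549, -0.4202, 0.2136]
tool_rot: [[0.056, 0.998, -0.001], [0.998, -0.056, 0.001], [0.001, -0.001, -1.0]]
ft_force: [0.0, -0.1, 0.6]
grip_width: 0.0298
gripper_force: 0.0
```

View pics/f1.png

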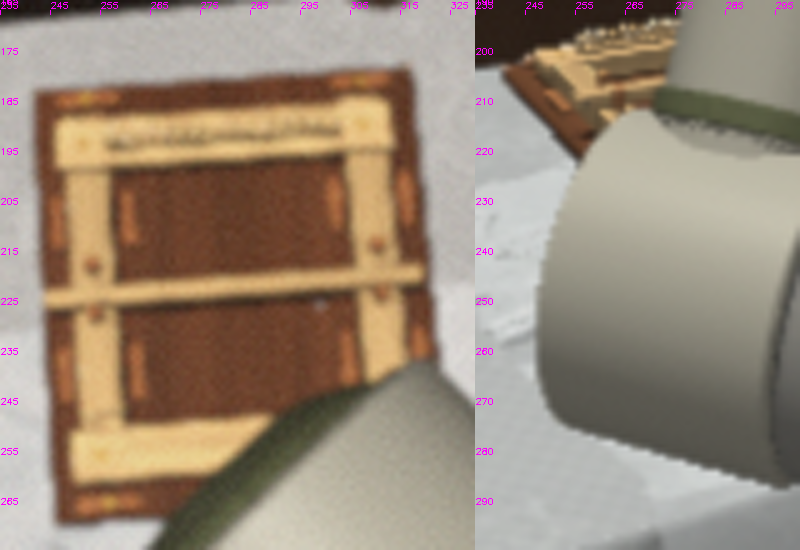

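The stick lies between both pin pairs, with its ends at (243.5, 224.6) and (319.8, 219.2). A quick numeric check before handing in.

```bash
python3 - <<'E'
from h import *
c=np.load("cal.npz");K,E=c["K"],c["E"]
a=np.radians(-3.35);R=np.array([[np.cos(a),np.sin(a)],[-np.sin(a),np.cos(a)]]);o=np.array([.5555,-.0704])
def B(n,P,z): print(n,(R@(np.mean([world(*p,z,K,E) for p in P],0)-o)).round(4))
B("stick",[(243.5,224.6),(319.8,219.2)],.052)
B("comb",[(246,190.5),(313.5,186.5)],.042)
B("smooth",[(249.6,256.6),(318.8,251.4)],.042)
B("left",[(252,187.5),(258.6,256.2)],.035) 
B("left pins",[(253.4,218),(254.3,228)],.057);B("right pins",[(310.2,213.8),(311.2,223.8)],.057)
E
```

```text
stick [-0.0027  0.0022]
comb [0.0908 0.0003]
smooth [-0.0858  0.0017]
left [0.0076 0.0717]
left pins [-0.0014  0.0747]
right pins [-0.0009 -0.0736]
```

The comb row was read about 3 px too high. The corrected row, 193.7, gives x of about 0.083, so everything is within tolerance. Handing in.

```bash
python3 -c "
from rig import env
print(env.close_job())"
```

```text
the job is handed in; nothing more can be done
None
```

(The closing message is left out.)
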